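Find the pitch comb that fits the press spindle

TASK

The threaded spindle in the cradle beside the comb rack (not the two spare ones at the side of the bench) has to be matched with its pitch comb. Try the comb leaves from the rack on its thread one at a time, teeth down between the cradle's guide bars, feeling along the thread for the grooves and never forcing a leaf; put each one that rides high back into a rack slot. Press the leaf that drops fully home down with a light push of about 6 N, let go and leave it standing there seated about the middle of the thread, with the other two upright in rack slots and the small bottle and pots left alone.

Things in the scene. Friction and masses are not known exactly. Their poses are not given: they have to be found in the camera images.
- leaf_a_grip (a point): Comb leaf, bare aluminium, about 0.1 kg. The point is the centre of its handle block (26 long x 14 thick x 38 mm tall, reaching 18 mm below the point), to be grasped across the 14 mm; below is a blade 72 long x 8 thick x 36 mm tall. The blade's lower edge lies 52 mm below the point, and 6 or 7 tapered teeth reach 7 mm further down. x along the blade, y its thickness, z up.
- leaf_b_grip (a point): Second comb leaf, same shape, size and point as leaf_a but for the tooth pitch: the three leaves' pitches lie between 9 and 12 mm, 1.5 mm apart. Which leaf fits which spindle is not known beforehand. All start in rack slots, teeth down, handle point 59 mm above the slot floor.
- leaf_c_grip (a point): Third comb leaf, same shape, size and point as leaf_a but for the tooth pitch. The fitting leaf fully home has its lower edge on the thread crests (handle point 52 mm above the crest point); a leaf that does not fit, or whose teeth stand on the crests, is held 4 to 7 mm higher.
- crest (a point): Working cradle: grey, fixed to the bench on a thin black mat beside the rack, with a level steel spindle (44 mm over its thread, 150 mm threaded) along x. The point is over the cradle's middle at thread crest height, 67 mm above the bench; x along the spindle, z up. Two spare cradles without mat, alike, lie 0.38 m to the right: unused. Never above 40 N on a cradle: touch below 15 mm/s.
- guide (a point): Point in the mouth between the working cradle's two guide bars, 24 mm straight above crest, axes as crest. The bars run along x, inner faces 11 mm apart (1.5 mm play each side of a blade), from 6 mm above crest up to this height, the upper 7 mm chamfered out to 19 mm apart. End posts at x = -86 and 86 mm, equally high.
- axis (a point): Middle of the working spindle's axis, 22 mm below crest, x along it. Thread grooves are 7.8 mm deep, tapered, pitch 9 to 12 mm; where they lie along x is different every time and not given: feel for them. Fitting teeth start to enter within about 2 mm of a groove's middle, and have 0.5 mm play each side when home. The spindle stays put under axial forces below 60 N.
- rack_floor (a point): Plywood rack fixed to the bench, 100 (x) x 215 (y) x 36 mm high. The point is the middle of the middle slot's floor, 12 mm above the bench; z up. Three slots along x, at y = -65, 0, 65 mm, 12 mm wide, 24 mm deep, the upper 8 mm chamfered out to 22 mm wide, with low end stops 80 mm apart. A leaf in a slot stands with its tooth tips on the floor.
- amber_bottle: Bystander: small amber bottle, 34 mm across, 75 mm tall, origin under its middle. Leave it alone.
- sample_pot: Bystander: low clear sample pot, 38 mm across, 18 mm tall, origin under its middle. Leave it alone.
- white_cup: Bystander: small white cup, 32 mm across, 22 mm tall, origin under its middle. Leave it alone.
There are look-alikes about, which are no part of the job. Of the things that look like the part that bears rack_floor, the middle-sized one is meant.

How it is judged:
On the way:
1. the fitting leaf is fully home in the thread of the middle spindle and pressed down lightly (over 3 N) for 0.2 s (((z of leaf_a_grip in the frame of crest between 0.049 and 0.0535 m and x of leaf_a_grip in the frame of crest between -0.02 and 0.02 m and y of leaf_a_grip in the frame of crest between -0.006 and 0.006 m and angle between leaf_a_grip's own z axis and vertical below 0.12 rad and angle between the x axis of leaf_a_grip and the x axis of crest, either way round below 0.15 rad and (contact force between leaf_a and cradle_a above 3 N or contact force between leaf_a and cradle_b above 3 N or contact force between leaf_a and cradle_c above 3 N)) or (z of leaf_b_grip in the frame of crest between 0.049 and 0.0535 m and x of leaf_b_grip in the frame of crest between -0.02 and 0.02 m and y of leaf_b_grip in the frame of crest between -0.006 and 0.006 m and angle between leaf_b_grip's own z axis and vertical below 0.12 rad and angle between the x axis of leaf_b_grip and the x axis of crest, either way round below 0.15 rad and (contact force between leaf_b and cradle_a above 3 N or contact force between leaf_b and cradle_b above 3 N or contact force between leaf_b and cradle_c above 3 N)) or (z of leaf_c_grip in the frame of crest between 0.049 and 0.0535 m and x of leaf_c_grip in the frame of crest between -0.02 and 0.02 m and y of leaf_c_grip in the frame of crest between -0.006 and 0.006 m and angle between leaf_c_grip's own z axis and vertical below 0.12 rad and angle between the x axis of leaf_c_grip and the x axis of crest, either way round below 0.15 rad and (contact force between leaf_c and cradle_a above 3 N or contact force between leaf_c and cradle_b above 3 N or contact force between leaf_c and cradle_c above 3 N)))), for 0.2 s.
At the end, for the whole second after the job is handed in: The fitting leaf stands home in the spindle beside the rack: edge within 1.5 mm of the crests, within 0.12 rad of upright, 0.15 rad of the spindle, 20 mm of its middle. The other two stand in rack slots: tips within 4 mm of the floor, within 0.25 rad of upright, 12 mm of the middle. All released (((z of leaf_a_grip in the frame of crest between 0.049 and 0.0535 m and x of leaf_a_grip in the frame of crest between -0.02 and 0.02 m and y of leaf_a_grip in the frame of crest between -0.006 and 0.006 m and angle between leaf_a_grip's own z axis and vertical below 0.12 rad and angle between the x axis of leaf_a_grip and the x axis of crest, either way round below 0.15 rad and z of leaf_b_grip in the frame of rack_floor between 0.053 and 0.063 m and x of leaf_b_grip in the frame of rack_floor between -0.012 and 0.012 m and y of leaf_b_grip in the frame of rack_floor between -0.08 and 0.08 m and angle between each of leaf_b_grip, leaf_c_grip's own z axis and vertical below 0.25 rad and z of leaf_c_grip in the frame of rack_floor between 0.053 and 0.063 m and x of leaf_c_grip in the frame of rack_floor between -0.012 and 0.012 m and y of leaf_c_grip in the frame of rack_floor between -0.08 and 0.08 m) or (z of leaf_b_grip in the frame of crest between 0.049 and 0.0535 m and x of leaf_b_grip in the frame of crest between -0.02 and 0.02 m and y of leaf_b_grip in the frame of crest between -0.006 and 0.006 m and angle between leaf_b_grip's own z axis and vertical below 0.12 rad and angle between the x axis of leaf_b_grip and the x axis of crest, either way round below 0.15 rad and z of leaf_a_grip in the frame of rack_floor between 0.053 and 0.063 m and x of leaf_a_grip in the frame of rack_floor between -0.012 and 0.012 m and y of leaf_a_grip in the frame of rack_floor between -0.08 and 0.08 m and angle between each of leaf_a_grip, leaf_c_grip's own z axis and vertical below 0.25 rad and z of leaf_c_grip in the frame of rack_floor between 0.053 and 0.063 m and x of leaf_c_grip in the frame of rack_floor between -0.012 and 0.012 m and y of leaf_c_grip in the frame of rack_floor between -0.08 and 0.08 m) or (z of leaf_c_grip in the frame of crest between 0.049 and 0.0535 m and x of leaf_c_grip in the frame of crest between -0.02 and 0.02 m and y of leaf_c_grip in the frame of crest between -0.006 and 0.006 m and angle between leaf_c_grip's own z axis and vertical below 0.12 rad and angle between the x axis of leaf_c_grip and the x axis of crest, either way round below 0.15 rad and z of leaf_a_grip in the frame of rack_floor between 0.053 and 0.063 m and x of leaf_a_grip in the frame of rack_floor between -0.012 and 0.012 m and y of leaf_a_grip in the frame of rack_floor between -0.08 and 0.08 m and angle between each of leaf_a_grip, leaf_b_grip's own z axis and vertical below 0.25 rad and z of leaf_b_grip in the frame of rack_floor between 0.053 and 0.063 m and x of leaf_b_grip in the frame of rack_floor between -0.012 and 0.012 m and y of leaf_b_grip in the frame of rack_floor between -0.08 and 0.08 m))); the robot touches nothing.
It fails at once if a leaf is forced against the spindle or its cradle (over 40 N) (contact force between any of leaf_a, leaf_b, leaf_c and cradle_a above 40 N or contact force between any of leaf_a, leaf_b, leaf_c and cradle_b above 40 N or contact force between any of leaf_a, leaf_b, leaf_c and cradle_c above 40 N).
It fails at once if the bottle or a pot is moved by more than 15 mm (distance of any of amber_bottle, sample_pot, white_cup from where it was at the start of the episode above 0.015 m).
It also fails if it takes over 72 s, if anything falls off the work surface, if the arm or the gripper's body presses on something with over 40 N, if the wrist force passes 120 N, or if a joint passes its speed limit or range.

ROBOT

A 6-joint arm with a two-finger parallel gripper is mounted at the origin on the work surface. World frame = base frame: x ahead of the robot, y to its left, z up, the work surface at z = 0. Lengths are in m, angles in rad, forces in N, time in s.
With the tool pointing down it reaches from about 0.425 to 0.95 m from the base axis. Payload 3.5 kg.
Tool frame: the origin (TCP) lies at the very end of the fingers, on their centre line; the grasp point (between the pads) lies 19 mm behind it; z points along the fingers, y is the direction in which the jaws open and shut (so a half turn about z gives the same grasp; the last joint's range is limited). The gripper opens to 85 mm and grips with 20 to 120 N. Pads are 22 mm wide; open, the fingers measure 114 mm over their backs; the gripper's body (76 mm by 85 mm) begins 54 mm behind the grasp point. The pads swing forward as they close: fully open they stand 13 mm farther back than shut.
Start: joints at [-1.354, 0.286, 1.577, -0, 1.279, -0.15], TCP at [0.242, -0.63, 0.231] pointing down, gripper open.
Joint ranges: [-2.77, 2.77], [-0.9, 2.22], [0.21, 2.48], [-1.53, 4.67], [0.24, 2.81], [-2.84, 2.84]. Speed limits (rad/s): [2.79, 2.79, 3.14, 3.14, 3.14, 3.14].

INTERFACE

Orientations are given as a unit quaternion [x, y, z, w].
In Python, from plant import ctrl, eyes, ticket gives the robot as it stands.
- The arm moves only by the tool send_rows, never from a script. Its arguments are lists of equal length, an entry for each row: "translation": the shift along the tool's x, y, z in units of 30 mm (1.0 is 30 mm), a list of three; "rotation": the turn, a rotation vector about the tool's x, y, z in units of 5 degrees (1.0 is 5 degrees), a list of three; "grip": the finger opening in mm, from 0 to 85.4. A call has 1 to 5 rows; each row shifts and turns the commanded pose from where the row before left it, along the tool's axes as they then stand; what a row does not reach is not made up. A row lasts 1/8 s, in which the tool goes at most 62.5 mm and 10.7 degrees, less where a joint would pass 70% of its speed; a pose out of reach is approached as far as the arm can. A call is refused whole if a number of a shift passes 1 or a number of a turn 1, either way. A call with a gripper value outside its range is refused whole. The fingers move at their own pace and stop on an object; "squeeze" is the grip in N (left out, the last holds). Time passes only in rows, so rows that do not move let the fingers close. It gives the time, the measured TCP pose, the force and the opening at its end, in the units of the state.
- ctrl.get_state(): the state, without advancing time (a new reading comes with each control period).
- eyes.read_camera(name): name is "side" or "top"; returns a dict with "image" (384x512x3 uint8, blue, green, red), "mtx" (3x3 intrinsics, pixels), "dist_coeffs" ([k1, k2, p1, p2, k3] as OpenCV has them; the pictures are not rectified), "xyz" and "orientation" of the camera in the world. Camera axes: x right, y down, z forward; pixel columns grow to the right and rows downward; lengths in m; the calibration is good to about 2 mm. A picture is of the moment at which its call begins. There is no depth.
- ticket.sign_off(): hands the job in, once; it reports no verdict.
The state is a dict: "time": time; "qpos": joint angles; "dq": joint speeds; "joint_efforts": joint torques, N m; "eef_pos": TCP position; "tcp_rot": TCP orientation; "contact_force": force on the tool from outside, world axes, zero at the start; "wrist_torque": the same for the moment, N m; "opening": opening from 0.0 (shut) to 1.0 (fully open).
Only numpy, scipy, OpenCV 4.12 (cv2) and the standard library are available. Lean on these libraries where they do the work, as an engineer would, in place of code of your own. Each camera call takes 0.05 s, during which the arm holds its last target. There are 200 camera calls.

## Working session

There is one attempt and no reset: what is moved stays moved. The work goes in short steps, Python scripts to look and compute and a tool call to move; the robot and the scene stay as the last step left them, time stands still between calls to the robot, and variables do not carry over. Pictures are saved under pics/ and viewed, about 8 in all and at most 12, crops included, and the job is handed in when it is done.

Besides the shell and the picture viewer there is one more tool, called after "Emit:" by a JSON object that holds its "api" and its "payload", one argument or row to a line. send_rows: Moves the arm, as the interface text tells. Its arguments: {"type":"object","properties":{"translation":{"type":"array"},"rotation":{"type":"array"},"grip":{"type":"array"},"squeeze":{"type":"number"}},"required":["translation","rotation","grip"]}

```bash
ls; mkdir -p pics; python3 - <<'E'
from plant import ctrl, eyes, ticket
import cv2
print(ctrl.get_state())
for n in("top","side"):
    c=eyes.read_camera(n); cv2.imwrite(f"pics/{n}0.png",cv2.resize(c["image"],(800,600),interpolation=cv2.INTER_CUBIC)); cv2.imwrite(f"{n}_raw.png",c["image"])
    print(n,c["mtx"],c["dist_coeffs"],c["xyz"],c["orientation"])
E
```

```text
pics
{'time': 0.0, 'qpos': array([-1.35402924e+00,  2.87227901e-01,  1.57815312e+00, -2.69166735e-05,
        1.27857977e+00, -1.49974109e-01]), 'dq': array([ 0.0002437 , -0.00017679,  0.00211263, -0.00173702,  0.00209857,
       -0.00012358]), 'joint_efforts': array([-2.64784605e-03, -4.05988955e+01, -2.92624587e+01, -1.49307903e-04,
        5.97329563e-03, -2.83448998e-06]), 'eef_pos': array([ 0.24193625, -0.62946317,  0.22991859]), 'tcp_rot': array([ 9.83233269e-01,  1.82348393e-01, -5.24124420e-05, -1.18297915e-03]), 'contact_force': array([-0.06343198, -0.09060274,  0.46185961]), 'wrist_torque': array([ 0.02271449,  0.03552784, -0.01129546]), 'opening': 0.9988350438508877}
top [[418.14372203   0.         249.11954476]
 [  0.         418.14372203 181.32267122]
 [  0.           0.           1.        ]] [-0.11443346  0.          0.          0.          0.        ] [0.43014788 0.05674706 1.10868245] [ 0.7053863  -0.70532851  0.0541378  -0.04484374]
side [[467.34029053   0.         247.02600447]
 [  0.         467.34029053 198.35578952]
 [  0.           0.           1.        ]] [-0.08914076  0.          0.          0.          0.        ] [0.3997243  0.61350622 0.83680788] [-0.13766008  0.93435802 -0.32486894  0.04984948]
```

View pics/top0.png

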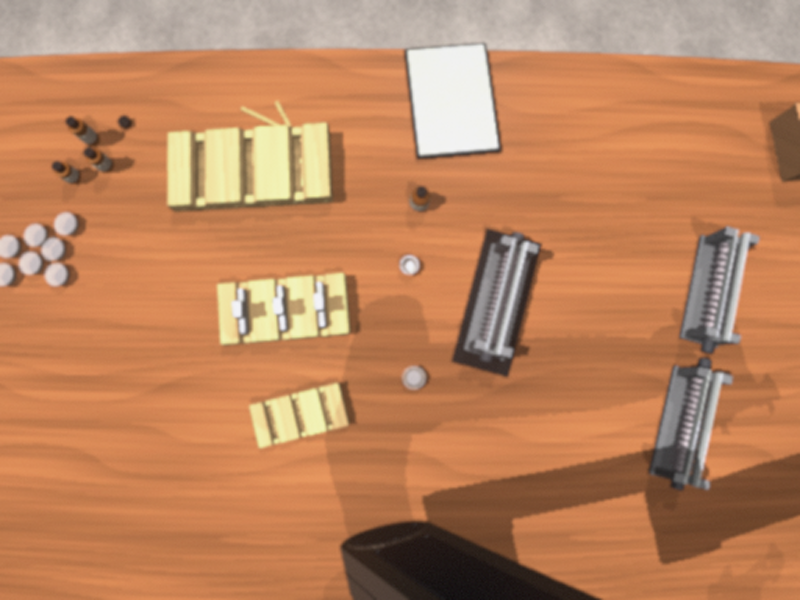

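View pics/side0.png

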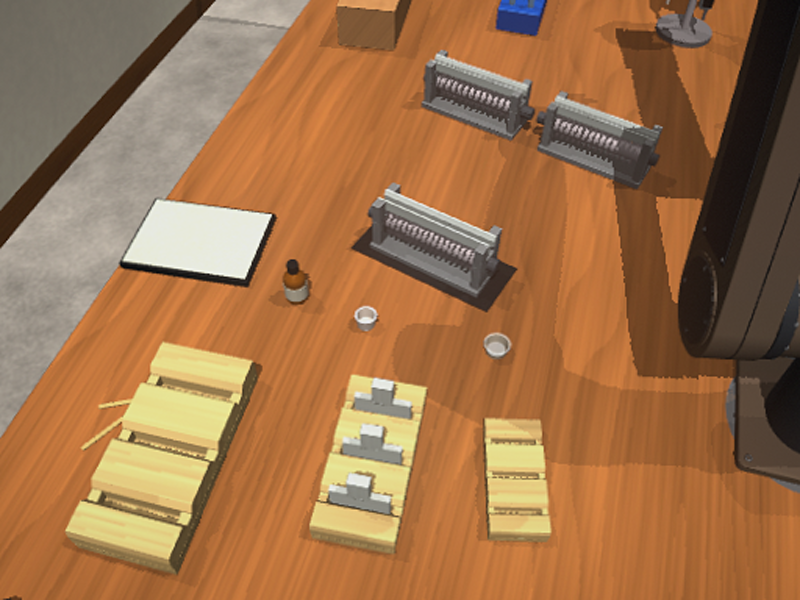

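The top view shows the leaf-bearing rack at about (283,309) with handles at (239,308), (281,308) and (321,302). The matted cradle is at (498,302). In the side view the cradle is at (435,245) and the rack at (370,460). Next I'll take enlarged crops.

```bash
cat > h.py <<'E'
import numpy as np, cv2
from scipy.spatial.transform import Rotation as R
def proj(c,P):
    Rm=R.from_quat(c["orientation"]).as_matrix(); t=-Rm.T@c["xyz"]
    return cv2.projectPoints(np.array(P,float).reshape(-1,1,3),cv2.Rodrigues(Rm.T)[0],t,c["mtx"],c["dist_coeffs"])[0][:,0]
def ray(c,uv,z):
    n=cv2.undistortPoints(np.array(uv,float).reshape(-1,1,2),c["mtx"],c["dist_coeffs"])[:,0]
    d=np.c_[n,np.ones(len(n))]@R.from_quat(c["orientation"]).as_matrix().T
    z=np.broadcast_to(z,len(n)); return np.array(c["xyz"])+d*((z-c["xyz"][2])/d[:,2])[:,None]
def crop(im,x0,y0,w,h,s,f):
    o=cv2.resize(im[y0:y0+h,x0:x0+w],None,fx=s,fy=s,interpolation=cv2.INTER_CUBIC)
    for x in range(-(-x0//10)*10,x0+w,10): cv2.putText(o,str(x),(int((x-x0+.5)*s)-10,9),0,.33,(0,255,255)); cv2.line(o,(int((x-x0+.5)*s),11),(int((x-x0+.5)*s),16),(0,255,255))
    for y in range(-(-y0//10)*10,y0+h,10): cv2.putText(o,str(y),(0,int((y-y0+.5)*s)+4),0,.33,(0,255,255)); cv2.line(o,(24,int((y-y0+.5)*s)),(28,int((y-y0+.5)*s)),(0,255,255))
    cv2.imwrite(f,o)
E
python3 - <<'E'
from h import *
t=cv2.imread("top_raw.png"); s=cv2.imread("side_raw.png")
crop(t,132,138,222,110,3.6,"pics/t1.png"); 
crop(s,195,115,140,105,5.7,"pics/s1.png")
crop(s,195,235,85,120,5,"pics/s2.png")
E
```

```text
(no output)
```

View pics/t1.png

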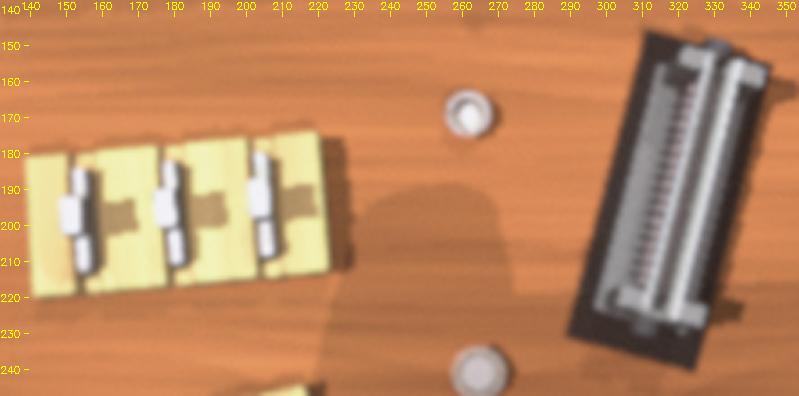

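View pics/s1.png

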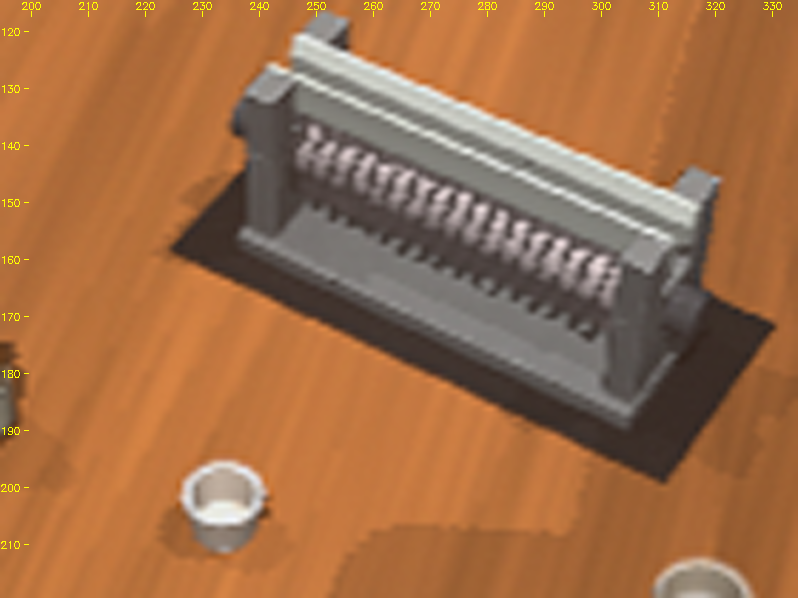

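View pics/s2.png

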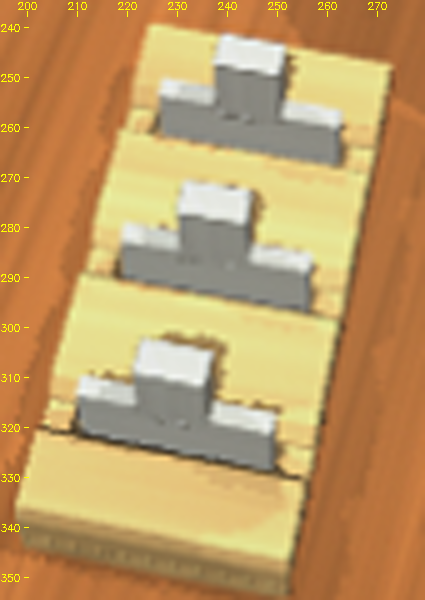

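```bash
cat > cal.py <<'E'
from h import *
c={"top":dict(mtx=np.array([[418.14372203,0,249.11954476],[0,418.14372203,181.32267122],[0,0,1]]),dist_coeffs=np.array([-0.11443346,0,0,0,0]),xyz=np.array([0.43014788,0.05674706,1.10868245]),orientation=[0.7053863,-0.70532851,0.0541378,-0.04484374]),
"side":dict(mtx=np.array([[467.34029053,0,247.02600447],[0,467.34029053,198.35578952],[0,0,1]]),dist_coeffs=np.array([-0.08914076,0,0,0,0]),xyz=np.array([0.3997243,0.61350622,0.83680788]),orientation=[-0.13766008,0.93435802,-0.32486894,0.04984948])}
E
python3 - <<'E'
from cal import *
np.set_printoptions(precision=4,suppress=True)
T=lambda p:np.array(p)/3.6-.5+[132,138]
S1=lambda p:np.array(p)/5.7-.5+[195,115]
S2=lambda p:np.array(p)/5-.5+[195,235]
def sh(n,a):
    print(n);print(a[:,:3], a.mean(0))
def ax(a): return np.degrees(np.arctan2(a[1],a[0]))
r=ray(c["top"],T([(27,155),(317,131),(329,270),(35,297)]),.036); sh("rack top",r); print(ax(r[0]-r[3]),ax(r[1]-r[2]),ax(r[0]-r[1])-90,ax(r[3]-r[2])-90)
r=ray(c["side"],S2([(150,24),(391,66),(305,480),(17,513)]),.036); sh("rack side",r); print(ax(r[0]-r[1]),ax(r[3]-r[2]),ax(r[3]-r[0])-90,ax(r[2]-r[1])-90)
sh("handles top",ray(c["top"],T([(70.5,215),(166,208),(260,196)]),.091))
sh("handles side",ray(c["side"],S2([(175,360),(216,202),(252,54)]),.091))
m=ray(c["top"],T([(647,30),(772,66),(695,370),(566,336)]),.001); sh("mat top",m); print(ax(m[0]-m[3]),ax(m[1]-m[2]),np.linalg.norm(m[0]-m[3]),np.linalg.norm(m[0]-m[1]))
m=ray(c["side"],S1([(172,249),(665,482),(774,325)]),.001); sh("mat side",m); print(ax(m[0]-m[1]),(m[0]+m[2])/2)
p=ray(c["top"],T([(694,57),(750,72),(690,315),(634,296)]),.091); sh("posts top",p); print(ax(p[0]-p[3]),ax(p[1]-p[2]))
p=ray(c["side"],S1([(270,85),(325,25),(700,183),(643,252)]),.091); sh("posts side",p); print(ax(p[0]-p[3]),ax(p[1]-p[2]))
sh("objs",ray(c["top"],T([(468,113),(480,375)]),.02)); print(ray(c["top"],[(268,128)],.04))
E
```

```text
rack top
[[0.5832 0.3293 0.036 ]
 [0.6008 0.1193 0.036 ]
 [0.5006 0.1099 0.036 ]
 [0.4807 0.3201 0.036 ]] [0.5413 0.2196 0.036 ]
5.131370650590202 5.363583693373955 4.815584043630537 5.406187046978673
rack side
[[0.5995 0.1229 0.036 ]
 [0.4998 0.1141 0.036 ]
 [0.484  0.2928 0.036 ]
 [0.5788 0.3346 0.036 ]] [0.5405 0.2161 0.036 ]
5.010138439207205 23.779691683386186 5.580955579652013 5.059889661835868
handles top
[[0.534  0.2839 0.091 ]
 [0.539  0.2185 0.091 ]
 [0.5473 0.1545 0.091 ]] [0.5401 0.2189 0.091 ]
handles side
[[0.5334 0.2858 0.091 ]
 [0.5385 0.2226 0.091 ]
 [0.5445 0.1583 0.091 ]] [0.5388 0.2223 0.091 ]
mat top
[[ 0.6841 -0.1271  0.001 ]
 [ 0.6568 -0.2219  0.001 ]
 [ 0.4291 -0.1573  0.001 ]
 [ 0.4544 -0.0624  0.001 ]] [ 0.5561 -0.1422  0.001 ]
-15.720315087758514 -15.822516180251185 0.23865744464084124 0.09865116494800323
mat side
[[ 0.6833 -0.1236  0.001 ]
 [ 0.4536 -0.0591  0.001 ]
 [ 0.4271 -0.1548  0.001 ]] [ 0.5213 -0.1125  0.001 ]
-15.689390890730865 [ 0.5552 -0.1392  0.001 ]
posts top
[[ 0.6445 -0.1446  0.091 ]
 [ 0.634  -0.1836  0.091 ]
 [ 0.4662 -0.1373  0.091 ]
 [ 0.4792 -0.0993  0.091 ]] [ 0.556  -0.1412  0.091 ]
-15.31480016561437 -15.412835305969027
posts side
[[ 0.6437 -0.142   0.091 ]
 [ 0.6326 -0.1829  0.091 ]
 [ 0.4656 -0.1374  0.091 ]
 [ 0.4792 -0.0946  0.091 ]] [ 0.5553 -0.1392  0.091 ]
-16.091148606562168 -15.24453848501523
objs
[[0.6169 0.0096 0.02  ]
 [0.4262 0.0018 0.02  ]] [0.5215 0.0057 0.02  ]
[[ 0.7229 -0.0073  0.04  ]]
```

```bash
python3 - <<'E'
from cal import *
g=cv2.cvtColor(cv2.imread("side_raw.png"),6).astype(np.float32)
yaw=np.radians(-15.7); ex=np.array([np.cos(yaw),np.sin(yaw),0]); ey=np.array([-np.sin(yaw),np.cos(yaw),0]); ez=np.array([0,0,1.])
C=np.array([.5557,-.1405,.045]); xs=np.arange(-.068,.068,.0005)
per=np.arange(7.5,14,.25)
for r in(.022,.016):
  for th in (0,15,30,45):
    a=np.radians(th); P=C+xs[:,None]*ex+r*(np.cos(a)*ey+np.sin(a)*ez)
    uv=proj(c["side"],P).astype(np.float32)
    v=cv2.remap(g,uv[:,:1],uv[:,1:],cv2.INTER_CUBIC)[:,0]; v=v-np.polyval(np.polyfit(xs,v,3),xs)
    w=np.hanning(len(xs)); 
    F=np.array([(v*w*np.exp(-2j*np.pi*xs*1e3/p)).sum() for p in np.arange(7.5,14,.05)]);A=abs(F)
    i=A.argmax(); p=np.arange(7.5,14,.05)[i]
    print(r,th,"period",round(p,2),"amp",round(A[i]),"brightest at x mm mod p",round((-np.angle(F[i])/(2*np.pi)*p)%p,2),[round(abs((v*w*np.exp(-2j*np.pi*xs*1e3/q)).sum())) for q in(9,10.5,12)])
E
```

```text
0.022 0 period 8.7 amp 91 brightest at x mm mod p 0.77 [81, 7, 22]
0.022 15 period 8.85 amp 1050 brightest at x mm mod p 8.66 [1021, 19, 235]
0.022 30 period 8.9 amp 1793 brightest at x mm mod p 8.07 [1764, 164, 281]
0.022 45 period 9.05 amp 3440 brightest at x mm mod p 7.77 [3440, 167, 296]
0.016 0 period 8.95 amp 1168 brightest at x mm mod p 2.45 [1164, 42, 209]
0.016 15 period 9.05 amp 1491 brightest at x mm mod p 1.6 [1484, 90, 547]
0.016 30 period 9.0 amp 2343 brightest at x mm mod p 0.89 [2343, 198, 178]
0.016 45 period 9.1 amp 3602 brightest at x mm mod p 0.83 [3565, 355, 243]
```

Emit:
{"api": "send_rows", "payload": {
  "translation": [
    [0,0,0],
    [0,0,0],
    [0,0,0],
    [0,0,0],
    [0.5,-1,0]
  ],
  "rotation": [
    [0,0,0.8],
    [0,0,0.8],
    [0,0,0.8],
    [0,0,0.76],
    [0,0,0]
  ],
  "grip": [50,50,50,50,50]
}}

```text
time: 0.72
eef_pos: [0.2534, -0.5994, 0.2303]
tcp_rot: [0.999, 0.044, -0.0, -0.0]
contact_force: [0.2, 0.3, -0.2]
opening: 0.583
```

Emit:
{"api": "send_rows", "payload": {
  "translation": [
    [0.5,-1,0.1],
    [0.5,-1,0.1],
    [0.5,-1,0.1],
    [0.5,-1,0.1],
    [0.5,-1,0.1]
  ],
  "rotation": [
    [0,0,0],
    [0,0,0],
    [0,0,0],
    [0,0,0],
    [0,0,0]
  ],
  "grip": [45,45,45,45,45]
}}

```text
time: 1.35
eef_pos: [0.3155, -0.4413, 0.2157]
tcp_rot: [0.999, 0.045, -0.0, -0.0]
contact_force: [0.7, -0.8, -0.1]
opening: 0.525
```

Emit:
{"api": "send_rows", "payload": {
  "translation": [
    [0.5,-1,0.1],
    [0.5,-1,0.1],
    [0.5,-1,0.1],
    [0.5,-1,0.1],
    [0.5,-1,0.1]
  ],
  "rotation": [
    [0,0,0],
    [0,0,0],
    [0,0,0],
    [0,0,0],
    [0,0,0]
  ],
  "grip": [45,45,45,45,45]
}}

```text
time: 1.98
eef_pos: [0.3765, -0.2851, 0.2008]
tcp_rot: [0.999, 0.045, -0.0, -0.0]
contact_force: [-0.4, -0.1, -0.1]
opening: 0.527
```

Emit:
{"api": "send_rows", "payload": {
  "translation": [
    [0.5,-1,0.1],
    [0.5,-1,0.1],
    [0.5,-1,0.1],
    [0.5,-1,0.1],
    [0.5,-1,0.1]
  ],
  "rotation": [
    [0,0,0],
    [0,0,0],
    [0,0,0],
    [0,0,0],
    [0,0,0]
  ],
  "grip": [45,45,45,45,45]
}}

```text
time: 2.6
eef_pos: [0.4374, -0.129, 0.1858]
tcp_rot: [0.999, 0.045, -0.0, -0.0]
contact_force: [-0.8, 0.5, 0.4]
opening: 0.53
```

Emit:
{"api": "send_rows", "payload": {
  "translation": [
    [0.5,-1,0.2],
    [0.5,-1,0.2],
    [0.5,-1,0.2],
    [0.5,-1,0.2],
    [0.5,-1,0.2]
  ],
  "rotation": [
    [0,0,0],
    [0,0,0],
    [0,0,0],
    [0,0,0],
    [0,0,0]
  ],
  "grip": [45,45,45,45,45]
}}

```text
time: 3.22
eef_pos: [0.4985, 0.0271, 0.1557]
tcp_rot: [0.999, 0.046, -0.0, -0.0]
contact_force: [0.8, 0.5, 0.1]
opening: 0.531
```

Emit:
{"api": "send_rows", "payload": {
  "translation": [
    [0.5,-1,0.2],
    [0.5,-1,0.2],
    [0.5,-1,0.2],
    [0.4,-1,0.1],
    [0,0,0]
  ],
  "rotation": [
    [0,0,0],
    [0,0,0],
    [0,0,0],
    [0,0,0],
    [0,0,0]
  ],
  "grip": [45,45,45,45,45]
}}

```text
time: 3.85
eef_pos: [0.544, 0.1521, 0.1345]
tcp_rot: [0.999, 0.047, -0.001, -0.0]
contact_force: [-0.7, -0.7, -0.2]
opening: 0.526
```

```bash
cat > go.py <<'E'
# usage: go.py x y z yawdeg : shift in tool units after turning to that yaw
import sys; from h import *; from plant import ctrl
s=ctrl.get_state(); p=np.array(s["eef_pos"]); M=R.from_quat(s["tcp_rot"]).as_matrix()
yaw=np.degrees(np.arctan2(M[1,0],M[0,0])); t=np.array([float(a) for a in sys.argv[1:5]])
a=np.radians(t[3]); d=t[:3]-p
print("t",s["time"],"pos",p.round(4),"yaw",yaw.round(2),"tilt",np.degrees(M[:2,2]).round(2),"F",np.array(s["contact_force"]).round(2),"open",round(s["opening"],3))
print("turn z units",((yaw-t[3]+180)%360-180)/5,"units xyz",[round(v/.03,3) for v in (np.cos(a)*d[0]+np.sin(a)*d[1],np.sin(a)*d[0]-np.cos(a)*d[1],-d[2])])
E
python3 go.py .546 .156 .054 5.2
```

```text
t 3.85 pos [0.544  0.1521 0.1345] yaw 5.38 tilt [-0.08 -0.  ] F [-0.69 -0.67 -0.22] open 0.526
turn z units 0.03558029287635236 units xyz [np.float64(0.077), np.float64(-0.123), np.float64(2.683)]
```

Emit:
{"api": "send_rows", "payload": {
  "translation": [
    [0.08,-0.12,0.7],
    [0,0,0.8],
    [0,0,0.8],
    [0,0,0.38],
    [0,0,0]
  ],
  "rotation": [
    [0,0,0.03],
    [0,0,0],
    [0,0,0],
    [0,0,0],
    [0,0,0]
  ],
  "grip": [45,45,45,45,10],
  "squeeze": 40
}}

```text
time: 4.47
eef_pos: [0.5457, 0.1538, 0.0542]
tcp_rot: [0.999, 0.044, -0.001, 0.0]
contact_force: [1.2, -1.2, -0.1]
opening: 0.331
```

Emit:
{"api": "send_rows", "payload": {
  "translation": [
    [0,0,0],
    [0,0,0],
    [0,0,0]
  ],
  "rotation": [
    [0,0,0],
    [0,0,0],
    [0,0,0]
  ],
  "grip": [5,5,5]
}}

```text
time: 4.85
eef_pos: [0.547, 0.1545, 0.0558]
tcp_rot: [0.999, 0.044, 0.001, 0.0]
contact_force: [0.1, 0.6, 1.5]
opening: 0.155
```

Emit:
{"api": "send_rows", "payload": {
  "translation": [
    [0,0,-0.3],
    [0,0,-1],
    [0,0,-1],
    [0,0,-1],
    [0,0,0]
  ],
  "rotation": [
    [0,0,0],
    [0,0,0],
    [0,0,0],
    [0,0,0],
    [0,0,0]
  ],
  "grip": [5,5,5,5,5]
}}

```text
time: 5.48
eef_pos: [0.5486, 0.1547, 0.1576]
tcp_rot: [0.999, 0.044, 0.004, -0.0]
contact_force: [-0.3, -0.3, -0.7]
opening: 0.154
```

```bash
python3 - <<'E'
from h import *; from plant import ctrl,eyes
s=ctrl.get_state(); p=np.array(s["eef_pos"]); print(p,s["opening"],s["contact_force"])
c=eyes.read_camera("side"); cv2.imwrite("side1.png",c["image"])
u=proj(c,[p+[0,0,-.03]])[0]; x,y=int(u[0]),int(u[1]); print(u)
crop(c["image"],max(x-50,0),max(y-50,0),100,80,8,"pics/s3.png")
E
```

```text
[0.54857784 0.15474374 0.15757175] 0.15448541135993696 [-0.34519739 -0.26399603 -0.67836182]
[243.22239277 232.37216479]
```

View pics/s3.png

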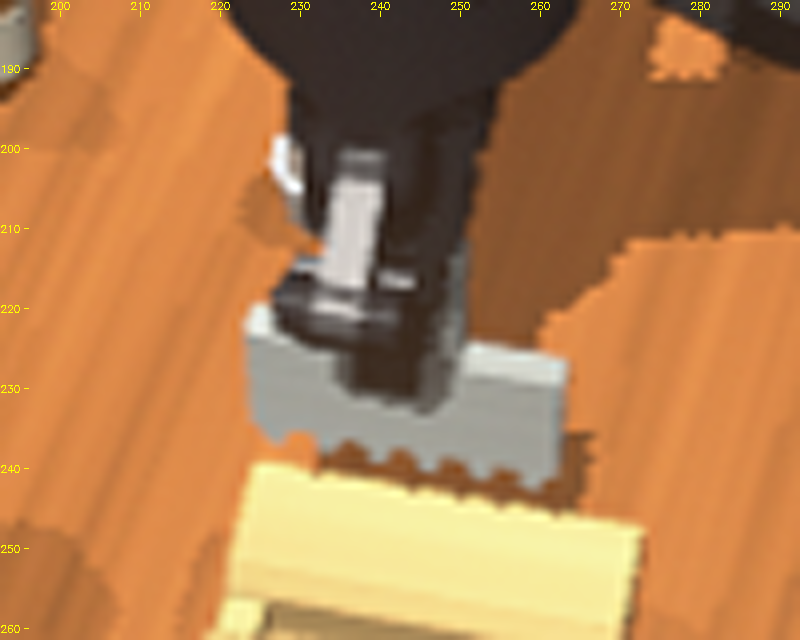

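The lifted leaf's tooth gaps are at crop x = 297, 350, 403 and 455, with the blade running from 247 to 568. That gives a pitch of about 11.8 mm (12), while the spindle images as 9.0 mm. I'll put it back and look at the next one.

Emit:
{"api": "send_rows", "payload": {
  "translation": [
    [-0.07,0,0.9],
    [0,0,0.9],
    [0,0,0.9],
    [0,0,0.5],
    [0,0,0.2]
  ],
  "rotation": [
    [0,0,0],
    [0,0,0],
    [0,0,0],
    [0,0,0],
    [0,0,0]
  ],
  "grip": [5,5,5,5,5]
}}

```text
time: 6.15
eef_pos: [0.5473, 0.1546, 0.0568]
tcp_rot: [0.999, 0.044, 0.001, -0.0]
contact_force: [-9.1, -2.5, 40.8]
opening: 0.158
```

```bash
python3 go.py .546 .1545 .0555 5.2
```

```text
t 6.15 pos [0.5473 0.1546 0.0568] yaw 5.07 tilt [0.15 0.01] F [-9.08 -2.53 40.78] open 0.158
turn z units -0.025251996427198265 units xyz [np.float64(-0.042), np.float64(-0.001), np.float64(0.044)]
```

Emit:
{"api": "send_rows", "payload": {
  "translation": [
    [0,0,-0.04],
    [0,0,0],
    [0,0,-0.8],
    [0,-0.3,-1],
    [0,-0.9,0]
  ],
  "rotation": [
    [0,0,0],
    [0,0,0],
    [0,0,0],
    [0,0,0],
    [0,0,0]
  ],
  "grip": [30,45,45,45,45]
}}

```text
time: 6.78
eef_pos: [0.5427, 0.1899, 0.1091]
tcp_rot: [0.999, 0.043, 0.002, -0.0]
contact_force: [-0.2, 0.8, -0.6]
opening: 0.526
```

Emit:
{"api": "send_rows", "payload": {
  "translation": [
    [-0.1,-0.95,0],
    [0,0,0.8],
    [0,0,0.8],
    [0,0,0.2],
    [0,0,0]
  ],
  "rotation": [
    [0,0,0],
    [0,0,0],
    [0,0,0],
    [0,0,0],
    [0,0,0]
  ],
  "grip": [45,45,45,30,10]
}}

```text
time: 7.4
eef_pos: [0.5351, 0.218, 0.0524]
tcp_rot: [0.999, 0.044, -0.001, 0.0]
contact_force: [0.2, -3.6, -0.5]
opening: 0.161
```

Emit:
{"api": "send_rows", "payload": {
  "translation": [
    [0,0,0],
    [0,0,0],
    [0,0,0]
  ],
  "rotation": [
    [0,0,0],
    [0,0,0],
    [0,0,0]
  ],
  "grip": [5,5,5]
}}

```text
time: 7.78
eef_pos: [0.536, 0.2183, 0.0537]
tcp_rot: [0.999, 0.044, 0.0, -0.0]
contact_force: [0.2, -0.4, -0.3]
opening: 0.161
```

Emit:
{"api": "send_rows", "payload": {
  "translation": [
    [0,0,-0.3],
    [0,0,-1],
    [0,0,-1],
    [0,0,-1],
    [0,0,0]
  ],
  "rotation": [
    [0,0,0],
    [0,0,0],
    [0,0,0],
    [0,0,0],
    [0,0,0]
  ],
  "grip": [5,5,5,5,5]
}}

```text
time: 8.4
eef_pos: [0.5379, 0.2188, 0.156]
tcp_rot: [0.999, 0.044, 0.004, -0.001]
contact_force: [-0.7, 0.3, -1.3]
opening: 0.157
```

```bash
python3 - <<'E'
from h import *; from plant import ctrl,eyes
s=ctrl.get_state(); p=np.array(s["eef_pos"]); print(p,s["opening"],s["contact_force"])
c=eyes.read_camera("side"); cv2.imwrite("side2.png",c["image"])
u=proj(c,[p+[0,0,-.03]])[0]; x,y=int(u[0]),int(u[1]); print(u)
crop(c["image"],max(x-55,0),max(y-65,0),100,80,8,"pics/s4.png")
E
```

```text
[0.5378785  0.21877501 0.15597275] 0.15669842558050653 [-0.65003811  0.25040865 -1.26333185]
[238.3066321  263.34856569]
```

View pics/s4.png

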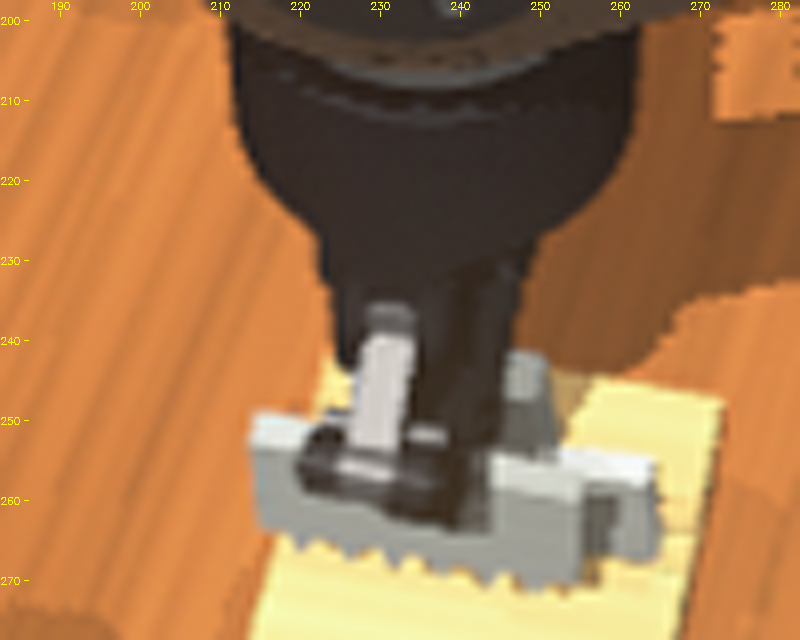

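```bash
cat > pit.py <<'E'
from cal import *
def pit(f,p,yaw,dz):
    g=cv2.imread(f).astype(np.float32)[:,:,0]
    a=np.radians(yaw); ex=np.array([np.cos(a),np.sin(a),0]); ey=np.array([-np.sin(a),np.cos(a),0])
    xs=np.arange(-.032,.032,.0005)
    for d in dz:
        uv=proj(c["side"],np.array(p)+xs[:,None]*ex+.004*ey+[0,0,d]).astype(np.float32)
        v=cv2.remap(g,uv[:,:1],uv[:,1:],cv2.INTER_CUBIC)[:,0]; v=v-np.polyval(np.polyfit(xs,v,2),xs)
        q=np.arange(7.5,14,.1); A=[abs((v*np.hanning(len(v))*np.exp(-2j*np.pi*xs*1e3/k)).sum()) for k in q]
        print(f,d,"period",q[int(np.argmax(A))].round(1),"amp",round(max(A)))
E
python3 -c "
from pit import *
dz=(-.036,-.038,-.040,-.042)
pit('side1.png',(.5486,.1547,.1576),5.1,dz); pit('side2.png',(.5379,.2188,.156),5.1,dz)"
```

```text
side1.png -0.036 period 12.4 amp 19
side1.png -0.038 period 11.7 amp 75
side1.png -0.04 period 11.5 amp 257
side1.png -0.042 period 11.9 amp 922
side2.png -0.036 period 11.1 amp 62
side2.png -0.038 period 11.1 amp 197
side2.png -0.04 period 10.9 amp 414
side2.png -0.042 period 10.9 amp 467
```

Tooth tips are at crop x = 300, 397 and 490 on a blade from 250 to 583, so the pitch is about 10.5 mm. That leaves the left leaf as the 9 mm one. I'll put this one back and take the left.

Emit:
{"api": "send_rows", "payload": {
  "translation": [
    [-0.06,0,0.9],
    [0,0,0.9],
    [0,0,0.9],
    [0,0,0.5],
    [0,0,0.13]
  ],
  "rotation": [
    [0,0,0],
    [0,0,0],
    [0,0,0],
    [0,0,0],
    [0,0,0]
  ],
  "grip": [5,5,5,5,5]
}}

```text
time: 9.07
eef_pos: [0.5359, 0.2181, 0.0539]
tcp_rot: [0.999, 0.044, 0.001, 0.0]
contact_force: [-2.3, -0.6, 19.4]
opening: 0.158
```

Emit:
{"api": "send_rows", "payload": {
  "translation": [
    [0,0,0],
    [0,0,0],
    [0,0,-0.8],
    [0,-0.3,-1],
    [0,-0.95,0]
  ],
  "rotation": [
    [0,0,0],
    [0,0,0],
    [0,0,0],
    [0,0,0],
    [0,0,0]
  ],
  "grip": [30,45,45,45,45]
}}

```text
time: 9.7
eef_pos: [0.5324, 0.2555, 0.1089]
tcp_rot: [0.999, 0.043, 0.002, -0.001]
contact_force: [-0.0, 0.4, 0.1]
opening: 0.529
```

Emit:
{"api": "send_rows", "payload": {
  "translation": [
    [0.13,-0.95,0],
    [0,0,0.8],
    [0,0,0.8],
    [0,0,0.15],
    [0,0,0]
  ],
  "rotation": [
    [0,0,0],
    [0,0,0],
    [0,0,0],
    [0,0,0],
    [0,0,0]
  ],
  "grip": [45,45,45,30,10]
}}

```text
time: 10.32
eef_pos: [0.5317, 0.2841, 0.0535]
tcp_rot: [0.999, 0.044, -0.0, 0.0]
contact_force: [-0.5, 3.1, -0.9]
opening: 0.155
```

Emit:
{"api": "send_rows", "payload": {
  "translation": [
    [0,0,0],
    [0,0,0],
    [0,0,0]
  ],
  "rotation": [
    [0,0,0],
    [0,0,0],
    [0,0,0]
  ],
  "grip": [5,5,5]
}}

```text
time: 10.7
eef_pos: [0.5322, 0.2842, 0.0543]
tcp_rot: [0.999, 0.044, 0.0, -0.0]
contact_force: [0.8, 0.4, -1.4]
opening: 0.159
```

Emit:
{"api": "send_rows", "payload": {
  "translation": [
    [0,0,-0.3],
    [0,0,-1],
    [0,0,-1],
    [0,0,-1],
    [0,0,0]
  ],
  "rotation": [
    [0,0,0],
    [0,0,0],
    [0,0,0],
    [0,0,0],
    [0,0,0]
  ],
  "grip": [5,5,5,5,5]
}}

```text
time: 11.32
eef_pos: [0.5341, 0.2849, 0.1567]
tcp_rot: [0.999, 0.044, 0.004, -0.001]
contact_force: [-0.2, 0.3, -0.8]
opening: 0.157
```

```bash
python3 - <<'E'
from h import *; from plant import ctrl,eyes
s=ctrl.get_state(); p=np.array(s["eef_pos"]); print(p,s["opening"],s["contact_force"])
c=eyes.read_camera("side"); cv2.imwrite("side3.png",c["image"])
u=proj(c,[p+[0,0,-.03]])[0]; x,y=int(u[0]),int(u[1]); print(u)
crop(c["image"],max(x-55,0),max(y-50,0),100,80,8,"pics/s5.png")
import pit; pit.pit("side3.png",p,5.1,(-.038,-.04,-.042))
E
python3 go.py .5557 -.1405 .17 -15.7
```

```text
[0.53405885 0.28494909 0.15666175] 0.15724040260551375 [-0.18760988  0.34620207 -0.77163035]
[228.57150088 296.63655722]
side3.png -0.038 period 13.9 amp 367
side3.png -0.04 period 13.9 amp 360
side3.png -0.042 period 13.9 amp 385
t 11.375 pos [0.5327 0.2844 0.1542] yaw 5.07 tilt [0.18 0.06] F [ 0.3  -0.7  -2.11] open 0.158
turn z units 4.15312019001388 units xyz [np.float64(4.57), np.float64(13.429), np.float64(-0.526)]
```

View pics/s5.png

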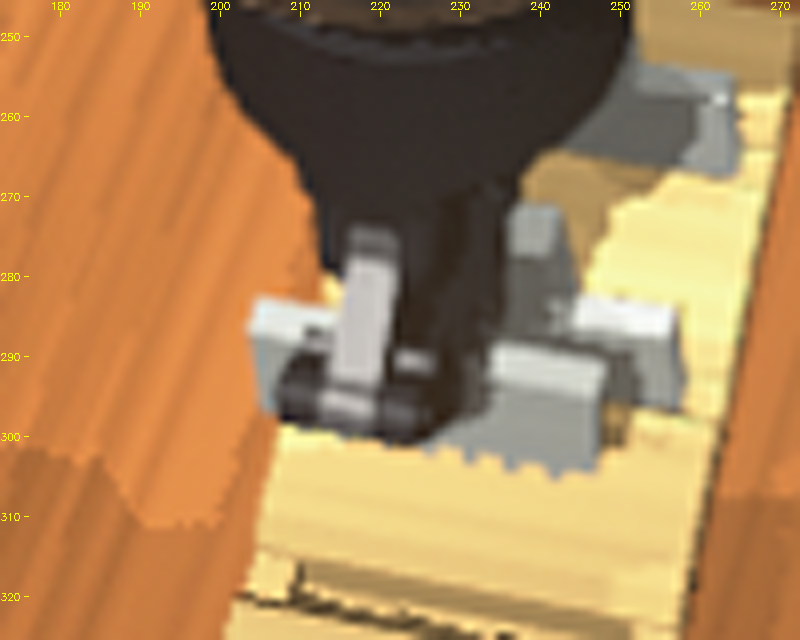

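Tooth tips are at crop x = 470, 510 and 555 on a blade from 250 to 603, so about 9 mm. Carrying it to the cradle.

Emit:
{"api": "send_rows", "payload": {
  "translation": [
    [0,0,-0.3],
    [0,0,-0.3],
    [0,0,0],
    [0,0,0],
    [0,0,0]
  ],
  "rotation": [
    [0,0,0.83],
    [0,0,0.83],
    [0,0,0.83],
    [0,0,0.83],
    [0,0,0.83]
  ],
  "grip": [5,5,5,5,5]
}}

```text
time: 12.0
eef_pos: [0.5307, 0.2837, 0.1682]
tcp_rot: [0.99, -0.138, -0.002, 0.001]
contact_force: [-0.0, -0.3, -0.7]
opening: 0.158
```

Emit:
{"api": "send_rows", "payload": {
  "translation": [
    [0.33,0.96,0],
    [0.33,0.96,0],
    [0.33,0.96,0],
    [0.33,0.96,0],
    [0.33,0.96,0]
  ],
  "rotation": [
    [0,0,0],
    [0,0,0],
    [0,0,0],
    [0,0,0],
    [0,0,0]
  ],
  "grip": [5,5,5,5,5]
}}

```text
time: 12.62
eef_pos: [0.5394, 0.1311, 0.1684]
tcp_rot: [0.991, -0.136, -0.002, 0.0]
contact_force: [0.4, -0.5, -1.3]
opening: 0.156
```

Emit:
{"api": "send_rows", "payload": {
  "translation": [
    [0.33,0.96,0],
    [0.33,0.96,0],
    [0.33,0.96,0],
    [0.33,0.96,0],
    [0.33,0.96,0]
  ],
  "rotation": [
    [0,0,0],
    [0,0,0],
    [0,0,0],
    [0,0,0],
    [0,0,0]
  ],
  "grip": [5,5,5,5,5]
}}

```text
time: 13.25
eef_pos: [0.5481, -0.0206, 0.1684]
tcp_rot: [0.991, -0.136, -0.002, -0.0]
contact_force: [0.6, 0.6, -0.9]
opening: 0.161
```

Emit:
{"api": "send_rows", "payload": {
  "translation": [
    [0.33,0.96,0],
    [0.33,0.96,0],
    [0.33,0.96,0],
    [0.28,0.9,0],
    [0,0,0]
  ],
  "rotation": [
    [0,0,0],
    [0,0,0],
    [0,0,0],
    [0,0,0],
    [0,0,0]
  ],
  "grip": [5,5,5,5,5]
}}

```text
time: 13.88
eef_pos: [0.5544, -0.1405, 0.1686]
tcp_rot: [0.99, -0.138, -0.002, -0.0]
contact_force: [0.1, -0.9, -1.2]
opening: 0.159
```

```bash
python3 go.py .5557 -.1405 .142 -15.7
```

```text
t 13.875 pos [ 0.5544 -0.1405  0.1686] yaw -15.84 tilt [-0.17  0.07] F [ 0.09 -0.87 -1.19] open 0.159
turn z units -0.028719162136042087 units xyz [np.float64(0.041), np.float64(-0.013), np.float64(0.888)]
```

Emit:
{"api": "send_rows", "payload": {
  "translation": [
    [0.04,0,0.3],
    [0,0,0.3],
    [0,0,0.28],
    [0,0,0.06],
    [0,0,0.06]
  ],
  "rotation": [
    [0,0,0],
    [0,0,0],
    [0,0,0],
    [0,0,0],
    [0,0,0]
  ],
  "grip": [5,5,5,5,5]
}}

```text
time: 14.5
eef_pos: [0.5567, -0.1395, 0.1407]
tcp_rot: [0.991, -0.136, 0.0, 0.0]
contact_force: [-0.2, 0.3, -1.3]
opening: 0.16
```

Emit:
{"api": "send_rows", "payload": {
  "translation": [
    [0,0,0.06],
    [0,0,0.06],
    [0,0,0.06],
    [0,0,0.06],
    [0,0,0.06]
  ],
  "rotation": [
    [0,0,0],
    [0,0,0],
    [0,0,0],
    [0,0,0],
    [0,0,0]
  ],
  "grip": [5,5,5,5,5]
}}

```text
time: 15.12
eef_pos: [0.5565, -0.1397, 0.1316]
tcp_rot: [0.991, -0.136, -0.0, -0.0]
contact_force: [0.8, 0.1, -0.7]
opening: 0.154
```

```bash
python3 go.py .5557 -.1405 .11 -15.7; python3 - <<'E'
from h import *; from plant import eyes
c=eyes.read_camera("top"); crop(c["image"],280,130,80,110,5.4,"pics/t2.png")
E
```

```text
t 15.125 pos [ 0.5565 -0.1397  0.1316] yaw -15.69 tilt [-0.  0.] F [ 0.79  0.09 -0.75] open 0.154
turn z units 0.002613245409133924 units xyz [np.float64(-0.02), np.float64(0.033), np.float64(0.72)]
```

View pics/t2.png

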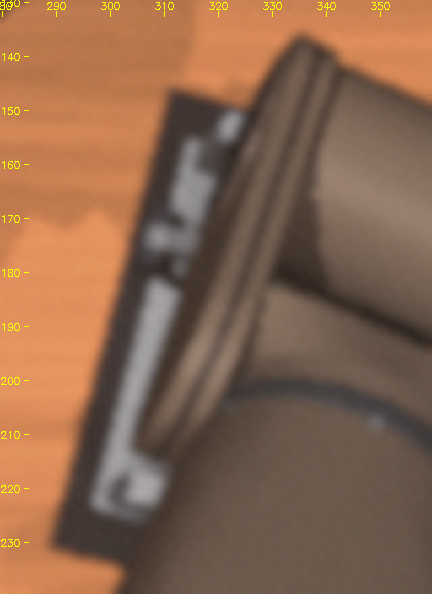

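The arm hides the fit in the top view, which shows only the mat's left edge. I'll carry on by feel.

Emit:
{"api": "send_rows", "payload": {
  "translation": [
    [0,0.02,0.06],
    [0,0,0.06],
    [0,0,0.06],
    [0,0,0.06],
    [0,0,0.06]
  ],
  "rotation": [
    [0,0,0],
    [0,0,0],
    [0,0,0],
    [0,0,0],
    [0,0,0]
  ],
  "grip": [5,5,5,5,5]
}}

```text
time: 15.8
eef_pos: [0.5566, -0.1409, 0.123]
tcp_rot: [0.991, -0.136, 0.0, 0.001]
contact_force: [-1.7, -2.7, -0.4]
opening: 0.156
```

Emit:
{"api": "send_rows", "payload": {
  "translation": [
    [0,0.04,0],
    [0,0,0.06],
    [0,0,0.06],
    [0,0,0.06],
    [0,0,0]
  ],
  "rotation": [
    [0,0,0],
    [0,0,0],
    [0,0,0],
    [0,0,0],
    [0,0,0]
  ],
  "grip": [5,5,5,5,5]
}}

```text
time: 16.42
eef_pos: [0.5559, -0.1412, 0.117]
tcp_rot: [0.991, -0.136, -0.0, -0.0]
contact_force: [-0.6, -0.4, -1.3]
opening: 0.158
```

```bash
python3 go.py .5557 -.1405 .11 -15.7
```

```text
t 16.425 pos [ 0.5559 -0.1412  0.117 ] yaw -15.68 tilt [-0.03  0.02] F [-0.58 -0.35 -1.28] open 0.158
turn z units 0.0030153152364050585 units xyz [np.float64(-0.014), np.float64(-0.022), np.float64(0.234)]
```

Emit:
{"api": "send_rows", "payload": {
  "translation": [
    [0,0,0.06],
    [0,0,0.05],
    [0,0,0.05],
    [0,0,0.05],
    [0,0,0]
  ],
  "rotation": [
    [0,0,0],
    [0,0,0],
    [0,0,0],
    [0,0,0],
    [0,0,0]
  ],
  "grip": [5,5,5,5,5]
}}

```text
time: 17.05
eef_pos: [0.556, -0.1414, 0.1108]
tcp_rot: [0.991, -0.136, -0.0, -0.0]
contact_force: [-0.7, 0.2, -0.9]
opening: 0.157
```

Emit:
{"api": "send_rows", "payload": {
  "translation": [
    [0,0,0.03],
    [0,0,0.03],
    [0,0,0]
  ],
  "rotation": [
    [0,0,0],
    [0,0,0],
    [0,0,0]
  ],
  "grip": [5,5,5]
}}

```text
time: 17.42
eef_pos: [0.556, -0.1414, 0.1091]
tcp_rot: [0.991, -0.136, -0.0, -0.0]
contact_force: [1.0, 0.2, -1.9]
opening: 0.155
```

Emit:
{"api": "send_rows", "payload": {
  "translation": [
    [0,0,0.03],
    [0,0,0.03],
    [0,0,0]
  ],
  "rotation": [
    [0,0,0],
    [0,0,0],
    [0,0,0]
  ],
  "grip": [5,5,5]
}}

```text
time: 17.8
eef_pos: [0.5563, -0.1415, 0.1083]
tcp_rot: [0.991, -0.136, 0.0, 0.0]
contact_force: [-2.4, 1.0, 5.1]
opening: 0.157
```

Emit:
{"api": "send_rows", "payload": {
  "translation": [
    [-0.04,0,0],
    [0,0,0]
  ],
  "rotation": [
    [0,0,0],
    [0,0,0]
  ],
  "grip": [5,5]
}}

```text
time: 18.05
eef_pos: [0.556, -0.1414, 0.1083]
tcp_rot: [0.991, -0.137, 0.002, 0.0]
contact_force: [1.6, -0.2, 3.6]
opening: 0.159
```

Emit:
{"api": "send_rows", "payload": {
  "translation": [
    [-0.04,0,0],
    [0,0,0]
  ],
  "rotation": [
    [0,0,0],
    [0,0,0]
  ],
  "grip": [5,5]
}}

```text
time: 18.3
eef_pos: [0.5532, -0.1406, 0.107]
tcp_rot: [0.991, -0.136, -0.001, -0.0]
contact_force: [0.2, 0.1, -1.4]
opening: 0.154
```

Emit:
{"api": "send_rows", "payload": {
  "translation": [
    [0,0,0.03],
    [0,0,0.03],
    [0,0,0]
  ],
  "rotation": [
    [0,0,0],
    [0,0,0],
    [0,0,0]
  ],
  "grip": [5,5,5]
}}

```text
time: 18.68
eef_pos: [0.5531, -0.1405, 0.1047]
tcp_rot: [0.991, -0.136, -0.001, -0.0]
contact_force: [-0.2, 0.2, -1.1]
opening: 0.16
```

Emit:
{"api": "send_rows", "payload": {
  "translation": [
    [0,0,0.03],
    [0,0,0.02],
    [0,0,0]
  ],
  "rotation": [
    [0,0,0],
    [0,0,0],
    [0,0,0]
  ],
  "grip": [5,5,5]
}}

```text
time: 19.05
eef_pos: [0.5537, -0.1408, 0.1041]
tcp_rot: [0.991, -0.136, -0.0, 0.0]
contact_force: [0.2, 0.8, -1.5]
opening: 0.159
```

Emit:
{"api": "send_rows", "payload": {
  "translation": [
    [0,0,0.03],
    [0,0,0]
  ],
  "rotation": [
    [0,0,0],
    [0,0,0]
  ],
  "grip": [5,5]
}}

```text
time: 19.3
eef_pos: [0.5536, -0.1407, 0.1031]
tcp_rot: [0.991, -0.136, -0.0, -0.0]
contact_force: [-1.7, 0.5, -1.1]
opening: 0.155
```

Emit:
{"api": "send_rows", "payload": {
  "translation": [
    [0,0,0.02],
    [0,0,0]
  ],
  "rotation": [
    [0,0,0],
    [0,0,0]
  ],
  "grip": [5,5]
}}

```text
time: 19.55
eef_pos: [0.5535, -0.1407, 0.1026]
tcp_rot: [0.991, -0.136, -0.0, -0.0]
contact_force: [-2.1, 0.9, 0.1]
opening: 0.157
```

Emit:
{"api": "send_rows", "payload": {
  "translation": [
    [-0.02,0,0],
    [0,0,0.02],
    [0,0,0]
  ],
  "rotation": [
    [0,0,0],
    [0,0,0],
    [0,0,0]
  ],
  "grip": [5,5,5]
}}

```text
time: 19.92
eef_pos: [0.5532, -0.1406, 0.102]
tcp_rot: [0.991, -0.136, 0.0, 0.0]
contact_force: [-0.3, 0.2, -0.1]
opening: 0.155
```

Emit:
{"api": "send_rows", "payload": {
  "translation": [
    [0,0,0.02],
    [0,0,0]
  ],
  "rotation": [
    [0,0,0],
    [0,0,0]
  ],
  "grip": [5,5]
}}

```text
time: 20.18
eef_pos: [0.5531, -0.1406, 0.1014]
tcp_rot: [0.991, -0.136, -0.0, -0.0]
contact_force: [-1.7, 0.2, -0.3]
opening: 0.158
```

Emit:
{"api": "send_rows", "payload": {
  "translation": [
    [-0.005,0,0.02],
    [0,0,0]
  ],
  "rotation": [
    [0,0,0],
    [0,0,0]
  ],
  "grip": [5,5]
}}

```text
time: 20.42
eef_pos: [0.5531, -0.1406, 0.1013]
tcp_rot: [0.991, -0.136, 0.0, 0.0]
contact_force: [-3.0, 0.9, 4.2]
opening: 0.163
```

Emit:
{"api": "send_rows", "payload": {
  "translation": [
    [0,0,0.01],
    [0,0,0]
  ],
  "rotation": [
    [0,0,0],
    [0,0,0]
  ],
  "grip": [5,5]
}}

```text
time: 20.68
eef_pos: [0.5532, -0.1406, 0.1013]
tcp_rot: [0.991, -0.136, -0.0, 0.0]
contact_force: [-3.1, 0.8, 5.3]
opening: 0.161
```

Emit:
{"api": "send_rows", "payload": {
  "translation": [
    [-0.01,0,0.005],
    [0,0,0],
    [0,0,0],
    [0,0,0]
  ],
  "rotation": [
    [0,0,0],
    [0,0,0],
    [0,0,0],
    [0,0,0]
  ],
  "grip": [5,5,5,5]
}}

```text
time: 21.18
eef_pos: [0.5531, -0.1406, 0.1013]
tcp_rot: [0.991, -0.136, 0.0, 0.0]
contact_force: [-3.4, 1.6, 4.9]
opening: 0.157
```

Emit:
{"api": "send_rows", "payload": {
  "translation": [
    [0,0,0],
    [0,0,0],
    [0,0,0],
    [0,0,-0.3],
    [0,0,-0.8]
  ],
  "rotation": [
    [0,0,0],
    [0,0,0],
    [0,0,0],
    [0,0,0],
    [0,0,0]
  ],
  "grip": [20,30,40,40,40]
}}

```text
time: 21.8
eef_pos: [0.5519, -0.1401, 0.1327]
tcp_rot: [0.991, -0.136, -0.001, -0.0]
contact_force: [0.7, 0.6, 0.4]
opening: 0.467
```

Emit:
{"api": "send_rows", "payload": {
  "translation": [
    [0,0,-1],
    [0,0,-1],
    [0,1,-1],
    [0,1,0],
    [0,1,0]
  ],
  "rotation": [
    [0,0,0],
    [0,0,0],
    [0,0,0],
    [0,0,0],
    [0,0,0]
  ],
  "grip": [40,40,40,40,40]
}}

```text
time: 22.42
eef_pos: [0.5286, -0.2281, 0.225]
tcp_rot: [0.991, -0.136, 0.001, 0.001]
contact_force: [0.6, 0.5, -0.0]
opening: 0.464
```

Emit:
{"api": "send_rows", "payload": {
  "translation": [
    [0,1,0],
    [0,1,0],
    [0,1,0],
    [0,1,0],
    [0,1,0]
  ],
  "rotation": [
    [0,0,0],
    [0,0,0],
    [0,0,0],
    [0,0,0],
    [0,0,0]
  ],
  "grip": [40,40,40,40,40]
}}

```text
time: 23.05
eef_pos: [0.4877, -0.3726, 0.2241]
tcp_rot: [0.991, -0.136, 0.0, 0.0]
contact_force: [1.1, -0.1, -1.2]
opening: 0.468
```

Emit:
{"api": "send_rows", "payload": {
  "translation": [
    [0,1,0],
    [0,1,0],
    [0,1,0],
    [0,0,0],
    [0,0,0]
  ],
  "rotation": [
    [0,0,0],
    [0,0,0],
    [0,0,0],
    [0,0,0],
    [0,0,0]
  ],
  "grip": [40,40,40,40,40]
}}

```text
time: 23.68
eef_pos: [0.4637, -0.4577, 0.2236]
tcp_rot: [0.991, -0.136, 0.0, -0.0]
contact_force: [0.2, 0.8, -0.5]
opening: 0.467
```

```bash
python3 - <<'E'
from h import *; from plant import ctrl,eyes
s=ctrl.get_state(); print(s["time"],s["eef_pos"],s["contact_force"])
c=eyes.read_camera("side"); cv2.imwrite("side4.png",c["image"]); crop(c["image"],190,100,150,240,2.5,"pics/a.png")
crop(c["image"],225,105,110,100,5,"pics/b.png")
a=cv2.imread("pics/a.png"); b=cv2.imread("pics/b.png")
t=eyes.read_camera("top")["image"]; cv2.imwrite("top4.png",t)
o=np.zeros((600,800,3),np.uint8); o[:600,:375]=a[:600]; o[:425,375:800]=b[:425,:425]
cv2.imwrite("pics/fin.png",o)
crop(t,132,138,222,110,3.6,"pics/t3.png")
E
```

```text
23.675 [ 0.46367247 -0.45768337  0.22356259] [ 0.15462854  0.77626548 -0.51018298]
```

View pics/fin.png

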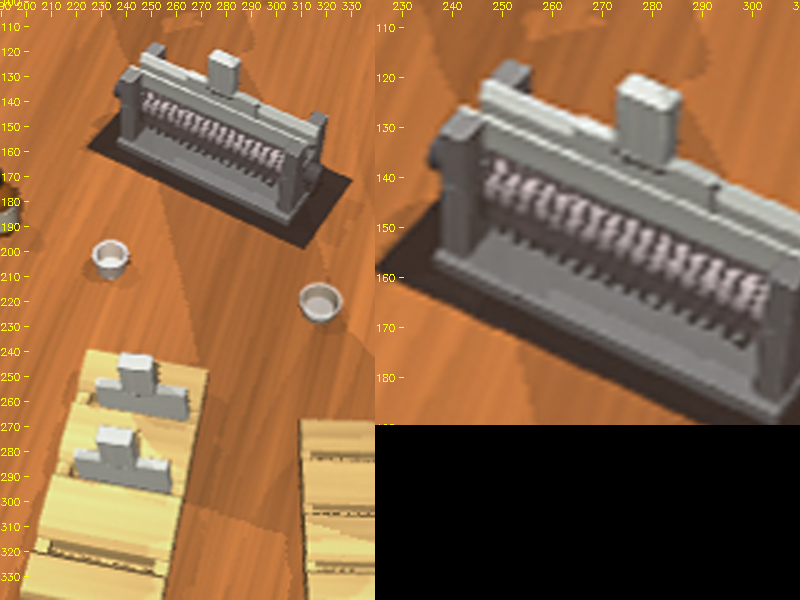

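View pics/t3.png

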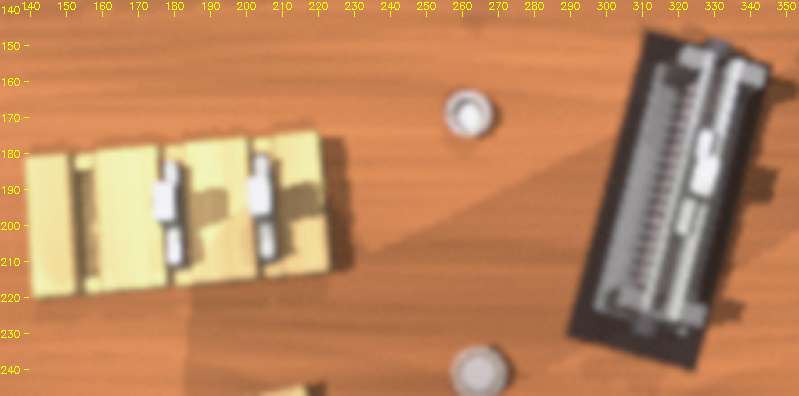

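```bash
python3 - <<'E'
from cal import *
np.set_printoptions(precision=4,suppress=True)
T=lambda p:np.array(p)/3.6-.5+[132,138]
def tri(a,b):
    r=[]
    for n,u in(("top",a),("side",b)):
        p=ray(c[n],[u],.1)[0]; d=p-c[n]["xyz"]; r.append((p,d/np.linalg.norm(d)))
    A=sum(np.eye(3)-np.outer(d,d) for p,d in r); B=sum((np.eye(3)-np.outer(d,d))@p for p,d in r); return np.linalg.solve(A,B)
a=np.radians(-15.7)
h=tri(T((705,177)),(279.1,122.5)); d=h-[.5557,-.1405,.067]; print("seated handle top",h,"crest frame",d[0]*np.cos(a)+d[1]*np.sin(a),-d[0]*np.sin(a)+d[1]*np.cos(a),d[2],"(expect z .072)")
S=lambda p:np.array(p)/2.5-.5+[190,100]
for t,s in(((165,201),(115,435)),((260,195),(136,361))):
    h=tri(T(t),S(s)); b=np.radians(5.2); d=h-[.540,.2195,.012]; print("rack handle",h,d[0]*np.cos(b)+d[1]*np.sin(b),-d[0]*np.sin(b)+d[1]*np.cos(b),d[2],"(expect z .079)")
E
```

```text
seated handle top [ 0.5558 -0.1406  0.1364] crest frame 0.00013032378117316652 -4.932853620888957e-05 0.06941619752554276 (expect z .072)
rack handle [0.5439 0.2197 0.0884] 0.0038651993461887406 -0.00018449176225607036 0.07639775383352489 (expect z .079)
rack handle [0.5479 0.1547 0.089 ] 0.002027714218218792 -0.06528505147116984 0.07701064654728312 (expect z .079)
```

The triangulated heights agree with seated: all three handles read about 2.5 mm low alike, which is calibration bias. Positions are well within the limits, so I'm handing in.

```bash
python3 -c "
from plant import ticket
print(ticket.sign_off())"
```

```text
the job is handed in; nothing more can be done
None
```

The comb leaf from the left rack slot is seated in the working spindle, the other two are back upright in their own slots, and the job is handed in at about 24 s. The hand-in gave no verdict.

- **Not every leaf was tried on the thread.** I lifted each leaf and measured its pitch from the side camera. The right-hand leaf came out at about 11.8 mm and the middle one at 10.3–11 mm, depending on the method. The left one, partly hidden by the gripper, read about 9 mm. The spindle's thread measured 9.0 mm, so I put the first two back and felt only the left leaf along the grooves.
- **Fit:** its teeth touched the crests with the tool at z = 0.108 m. After sliding about 2.5 mm along the thread they dropped in and stopped 7.0 mm lower, at 0.1013 m. I held it there at about 5 N on the wrist, plus roughly 1 N of leaf weight, for about 0.75 s, then let go.
- **Forces:** the highest wrist reading at the cradle was about 6 N. Setting the first leaf back pressed it on the rack floor with about 41 N, which was harder than I intended. That was rack contact, not cradle contact.
- **Final pictures:** the seated leaf is within about 1 mm of the crest middle. The rack leaves are 2 and 4 mm from their slot middles along x. The two pots look unmoved. The bottle was outside the last crops, but the arm never went near it.
- **Disagreement:** all three handle heights triangulated 2–2.6 mm lower than expected. Since the shift is the same for all, I put it down to camera calibration and relied on the 7.0 mm drop as proof of seating.

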